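Close up the follower of a stamp tray

TASK

The rubber stamps in the tray stand loose. Draw back the thumb slide that locks the tray's follower, pinch the follower's two side buttons together and move it up gently until the row of stamps stands upright and tight against the divider, then let the buttons spring out and push the thumb slide fully home again so that the follower is locked. Do not ram the row, and leave the things round the tray where they are.

Things in the scene. Friction and masses are not known exactly. Their poses are not given: they have to be found in the camera images.
- tray: open steel tray, 312 x 74 mm, fixed to the desk; origin at the middle of its underside; y axis along its length, towards the divider and the small end compartment; x axis across it, away from the robot at yaw 0. Floor 4 mm thick; side and end walls 4 mm thick, 37 mm high with a rolled rim, inner faces at x = -33 and +33 mm. It lies anywhere on the free desk, turned up to about 20 degrees
- divider_face (a point): middle of the divider's face that looks at the row (tray y = 106 mm, 35 mm above the desk); axes as the tray's. The divider is an upright steel plate across the tray, 70 mm high, 4 mm thick, fixed. One spare stamp stands beyond it in the end compartment and stays there
- divider: the divider plate itself, fixed in the tray; origin on its row face, at desk level; axes as the tray's. Pressing the row against it with 5 to 12 N is right, with more than 35 N is ramming
- follower_face (a point): middle of the follower's pushing face, 35 mm above the desk; axes as the tray's. The face is a sprung steel plate 58 mm wide, 3 mm thick, top at 73 mm above the desk, that gives way by up to 6 mm (about 1 N to start, 2.5 N more per mm, 16 N at its stop); it keeps the row pressed together. Behind it stands the follower's fixed plate (top at 75 mm) and a dark head (towards -y; 66 mm long in all) that carries the two buttons and the thumb slide. It pushes the stamps towards +y
- follower (a joint): travel of the follower along the tray's +y, m (0 = uncompressed pushing face at tray y = -70 mm, at most 0.16). While the buttons are out, their toothed pawls stand in racks on the tray's inner walls and hold it fast, in steps of 4 mm (on letting go it may settle back or forth by up to 2 mm, no more); with both buttons pinched in it slides with about 2 N, and pushing stamps along adds less than 2 N
- pinch_centre (a point): point midway between the two buttons, 38 mm behind the uncompressed pushing face, 66 mm above the desk. The buttons face outward along tray -x and +x, their outer faces 30 mm from this point (60 mm across), each 28 mm long (along y) and 30 mm high (51 to 81 mm above the desk). Pinch them together along the tray's x axis, from above; the fingers stand outside the buttons, above the tray walls
- button_left (a joint): how far the button on the tray's +x side is pressed in, m: about 0 = out (pawl in the rack), 0.006 = fully in. Spring: about 4 N to start, 17 N fully in. The pawl is clear of the rack once the button is 2 to 3 mm in; both must be in. Cannot be pressed while the thumb slide is home
- button_right (a joint): the same for the button on the tray's -x side
- slide_ridge (a point): middle of the upright ridge of the thumb slide on top of the follower's head: 18 mm wide (x), 8 mm thick (y), rising from 72 to 98 mm above the desk; the point lies 89 mm above the desk. Push its +y side to draw it back (towards -y), its -y side to push it home (towards +y). Nothing near it on the head is higher than 81 mm; the stamps are at most 76 mm high above the desk
- thumb_slide (a joint): travel of the thumb slide, m: 0 = home (locked: its head stands between the buttons' inner tabs), 0.014 = fully drawn back. Slides with about 3 N and stays where it is left
- row_stamp_23: wooden rubber stamp, a plain upright block 52 mm wide (tray x), 62 mm high, somewhere between 14 and 30 mm thick along tray y (they differ); origin at the middle of its underside, axes as the tray's. Five of these six stamps stand loose in the row between divider and follower, in any order; the sixth is the spare in the end compartment
- row_stamp_02: wooden rubber stamp, a plain upright block 52 mm wide (tray x), 69 mm high, somewhere between 14 and 30 mm thick along tray y (they differ); origin at the middle of its underside, axes as the tray's. Five of these six stamps stand loose in the row between divider and follower, in any order; the sixth is the spare in the end compartment
- row_stamp_12: wooden rubber stamp, a plain upright block 46 mm wide (tray x), 72 mm high, somewhere between 14 and 30 mm thick along tray y (they differ); origin at the middle of its underside, axes as the tray's. Five of these six stamps stand loose in the row between divider and follower, in any order; the sixth is the spare in the end compartment
- row_stamp_20: wooden rubber stamp, a plain upright block 54 mm wide (tray x), 72 mm high, somewhere between 14 and 30 mm thick along tray y (they differ); origin at the middle of its underside, axes as the tray's. Five of these six stamps stand loose in the row between divider and follower, in any order; the sixth is the spare in the end compartment
- row_stamp_22: wooden rubber stamp, a plain upright block 50 mm wide (tray x), 63 mm high, somewhere between 14 and 30 mm thick along tray y (they differ); origin at the middle of its underside, axes as the tray's. Five of these six stamps stand loose in the row between divider and follower, in any order; the sixth is the spare in the end compartment
- row_stamp_15: wooden rubber stamp, a plain upright block 50 mm wide (tray x), 52 mm high, somewhere between 14 and 30 mm thick along tray y (they differ); origin at the middle of its underside, axes as the tray's. Five of these six stamps stand loose in the row between divider and follower, in any order; the sixth is the spare in the end compartment
- glue_stick: standing glue stick, 24 mm across, 82 mm high, origin under it; bystander, beyond the tray
- ink_carton: small carton, 40 x 34 x 86 mm, standing, origin under it; bystander, beyond the tray
- ink_tube: white ink tube lying flat, 31 x 104 x 17 mm, origin under its middle; bystander, beyond the tray
- remote: air conditioner remote lying flat, 184 x 49 x 22 mm, origin under its middle; bystander
Not all that is in view belongs to the job. What is shaped like the row_stamp_02 but green is not meant.

How it is judged:
On the way, in this order (a step that is already met when the one before it is completed fails the run):
1. the thumb slide is drawn back while the row is still loose (value of joint thumb_slide above 0.011 m and not ((y of row_stamp_23 in the frame of divider_face above 0 m and y of follower_face in the frame of divider_face above -0.093 m) or (y of row_stamp_02 in the frame of divider_face above 0 m and y of follower_face in the frame of divider_face above -0.101 m) or (y of row_stamp_12 in the frame of divider_face above 0 m and y of follower_face in the frame of divider_face above -0.101 m) or (y of row_stamp_20 in the frame of divider_face above 0 m and y of follower_face in the frame of divider_face above -0.107 m) or (y of row_stamp_22 in the frame of divider_face above 0 m and y of follower_face in the frame of divider_face above -0.106 m) or (y of row_stamp_15 in the frame of divider_face above 0 m and y of follower_face in the frame of divider_face above -0.109 m))), for 0.2 s.
2. both buttons are pinched in (value of joint each of button_left, button_right above 0.003 m), for 0.2 s.
3. the row is closed up against the divider (((y of row_stamp_23 in the frame of divider_face above 0 m and y of follower_face in the frame of divider_face above -0.093 m) or (y of row_stamp_02 in the frame of divider_face above 0 m and y of follower_face in the frame of divider_face above -0.101 m) or (y of row_stamp_12 in the frame of divider_face above 0 m and y of follower_face in the frame of divider_face above -0.101 m) or (y of row_stamp_20 in the frame of divider_face above 0 m and y of follower_face in the frame of divider_face above -0.107 m) or (y of row_stamp_22 in the frame of divider_face above 0 m and y of follower_face in the frame of divider_face above -0.106 m) or (y of row_stamp_15 in the frame of divider_face above 0 m and y of follower_face in the frame of divider_face above -0.109 m))), for 0.2 s.
At the end, for the whole second after the job is handed in: the five stamps of the row stand upright in the tray (within 0.12 rad), closed up between divider and follower with at most 2 mm of slack in the whole row; the spare is still upright in its compartment; both buttons have sprung out (within 1.5 mm); the thumb slide is home (within 3 mm) (((y of row_stamp_23 in the frame of divider_face above 0 m and y of follower_face in the frame of divider_face above -0.093 m) or (y of row_stamp_02 in the frame of divider_face above 0 m and y of follower_face in the frame of divider_face above -0.101 m) or (y of row_stamp_12 in the frame of divider_face above 0 m and y of follower_face in the frame of divider_face above -0.101 m) or (y of row_stamp_20 in the frame of divider_face above 0 m and y of follower_face in the frame of divider_face above -0.107 m) or (y of row_stamp_22 in the frame of divider_face above 0 m and y of follower_face in the frame of divider_face above -0.106 m) or (y of row_stamp_15 in the frame of divider_face above 0 m and y of follower_face in the frame of divider_face above -0.109 m)) and angle between each of row_stamp_23, row_stamp_02, row_stamp_12, row_stamp_20, row_stamp_22, row_stamp_15's own z axis and vertical below 0.12 rad and height (world z) of each of row_stamp_23, row_stamp_02, row_stamp_12, row_stamp_20, row_stamp_22, row_stamp_15 below 0.01 m and y of each of row_stamp_23, row_stamp_02, row_stamp_12, row_stamp_20, row_stamp_22, row_stamp_15 in the frame of follower_face above 0 m and x of row_stamp_23 in the frame of tray between -0.02 and 0.02 m and x of row_stamp_02 in the frame of tray between -0.02 and 0.02 m and x of row_stamp_12 in the frame of tray between -0.02 and 0.02 m and x of row_stamp_20 in the frame of tray between -0.02 and 0.02 m and x of row_stamp_22 in the frame of tray between -0.02 and 0.02 m and x of row_stamp_15 in the frame of tray between -0.02 and 0.02 m and value of joint thumb_slide below 0.003 m and value of joint each of button_left, button_right below 0.0015 m); the robot touches nothing.
It fails at once if the row is rammed against the divider (more than 35 N) (contact force between divider and anything else above 35 N).
It fails at once if a bystander (glue stick, carton, tube or remote) is moved more than 2 cm or knocked over (distance of any of glue_stick, ink_carton, ink_tube, remote from where it was at the start of the episode above 0.02 m or angle between any of glue_stick, ink_carton, ink_tube, remote's own z axis and vertical above 0.4 rad).
It fails at once if a stamp is tipped over (angle between any of row_stamp_23, row_stamp_02, row_stamp_12, row_stamp_20, row_stamp_22, row_stamp_15's own z axis and vertical above 0.6 rad).
It also fails if it takes over 48 s, if anything falls off the work surface, if the arm or the gripper's body presses on something with over 40 N, if the wrist force passes 120 N, or if a joint passes its speed limit or range.

ROBOT

A 6-joint arm with a two-finger parallel gripper is mounted at the origin on a cart in front of the work surface, level with it; the furniture and walls round the work are solid. World frame = base frame: x ahead of the robot, y to its left, z up, the work surface at z = 0. Lengths are in m, angles in rad, forces in N, time in s.
With the tool pointing down it reaches from about 0.25 to 0.725 m from the base axis. Payload 4 kg.
Tool frame: the origin (TCP) lies on the centre line of the jaws, within the pads' length; the fingertips stand 11 mm ahead of it and the grasp point (between the pads) lies 8 mm behind it (bot.nose_length is the distance from the TCP to the fingertips, in m); z points along the fingers, y is the direction in which the jaws open and shut (so a half turn about z gives the same grasp; the last joint's range is limited). The gripper opens to 85 mm and grips with 20 to 120 N. Pads are 22 mm wide; open, the fingers measure 114 mm over their backs; the gripper's body (76 mm by 85 mm) begins 54 mm behind the grasp point. The pads swing forward as they close: fully open they stand 13 mm farther back than shut.
Start: joints at [1.181, 0.241, 0.005, 1.335, 0, 1.571], TCP at [0.19, 0.462, 0.242] pointing down, gripper open.
Joint ranges: [-2.72, 2.72], [-1.05, 1.87], [-1.09, 1.28], [-1.99, 2.15], [-1.42, 1.44], [-3.14, 3.14]. Speed limits (rad/s): [2.79, 2.79, 3.14, 3.14, 3.14, 3.14].

INTERFACE

Orientations are given as a unit quaternion [x, y, z, w].
In Python, from workcell import bot gives the robot as it stands.
- The arm moves only by the tool play_rows, never from a script. Its argument "plan" is one flat list of numbers, 6 for each row, row after row: the shift along the tool's x, y, z in mm, then the turn, a rotation vector about the tool's x, y, z in rad. A call has 1 to 20 rows; each row shifts and turns the commanded pose from where the row before left it, along the tool's axes as they then stand; what a row does not reach is not made up. A row lasts 1/8 s, in which the tool goes at most 62.5 mm and 10.7 degrees, less where a joint would pass 70% of its speed; a pose out of reach is approached as far as the arm can. A call with a gripper value outside its range is refused whole. "hand" is the opening in per cent of the stroke, from 0 (shut) to 100 (fully open), set as the call begins (left out, the last holds). The fingers move at their own pace and stop on an object; the grip force is fixed at half the most. Time passes only in rows, so rows that do not move let the fingers close. It gives the time, the measured TCP pose, the force and the opening at its end, in the units of the state.
- bot.get_obs(): the state, without advancing time (a new reading comes with each control period).
- bot.camera(name): name is "scene" or "top" or "wrist"; returns a dict with "frame" (420x560x3 uint8, blue, green, red), "range_z" (420x560 float32, m along the optical axis (not along the pixel's ray), 0 where there is no reading), "K" (3x3 intrinsics, pixels), "dist" ([k1, k2, p1, p2, k3] as OpenCV has them; the pictures are not rectified), "cam_to_world" (4x4, takes a point from camera to world coordinates). Camera axes: x right, y down, z forward; pixel columns grow to the right and rows downward; lengths in m; the calibration is good to about 2 mm. A picture is of the moment at which its call begins.
- bot.job_done(): hands the job in, once; it reports no verdict.
Trained networks look in the newest picture that a camera, given by its name, has taken for a name from the list of things; names that differ only in an ending like _2 or _b are one class to them, and where a whole thing is asked for, a point or a joint stands for the part that bears it (a point fixed in the world has none). Each returns a list of dicts, best first, with "p" (0 to 1); they miss things now and then, are a little off and sometimes report something else, mostly with a low value. They report only what shows in the picture. A call takes as long as a camera call. They do not tell look-alikes from the thing itself.
- bot.outline_of(query, camera): "mask" (420x560 bool, what is visible of it) and "point" ([row, column] in pixels, amid what is visible of it).
The state is a dict: "clock": time; "joint_pos": joint angles; "joint_vel": joint speeds; "tau": joint torques, N m; "eef_pos": TCP position; "tool_rot": TCP orientation; "ft_force": force on the tool from outside, world axes, zero at the start; "ft_torque": the same for the moment, N m; "grip_width": finger opening in m.
Only numpy, scipy, OpenCV 4.12 (cv2) and the standard library are available. Lean on these libraries where they do the work, as an engineer would, in place of code of your own. Each camera call takes 0.05 s, during which the arm holds its last target.

## Working session

There is one attempt and no reset: what is moved stays moved. The work goes in short steps, Python scripts to look and compute and a tool call to move; the robot and the scene stay as the last step left them, time stands still between calls to the robot, and variables do not carry over. Pictures are saved under pics/ and viewed, and the job is handed in when it is done.

Besides the shell and the picture viewer there is one more tool, called in YAML: its name, and indented under it one key for each argument. play_rows: Moves the arm, as the interface text tells. Its arguments: {"type":"object","properties":{"plan":{"type":"array","items":{"type":"number"}},"hand":{"type":"number"}},"required":["plan"]}

```bash
ls; mkdir -p pics; cat > h.py <<'E'
import numpy as np, cv2
from workcell import bot
def save(c,n): cv2.imwrite('pics/'+n+'.png',c['frame'])
def cloud(c):
    h,w=c['range_z'].shape
    u,v=np.meshgrid(np.arange(w),np.arange(h))
    p=np.stack([u,v],-1).reshape(-1,1,2).astype(float)
    n=cv2.undistortPoints(p,c['K'],c['dist']).reshape(h,w,2)
    z=c['range_z']
    P=np.dstack([n[...,0]*z,n[...,1]*z,z])
    T=c['cam_to_world']
    W=P@T[:3,:3].T+T[:3,3]
    W[z==0]=np.nan
    return W
E
python3 - <<'E'
from h import *
for n in ['scene','top','wrist']:
    c=bot.camera(n); save(c,n+'0'); np.savez('/tmp/'+n+'0.npz',**c)
    print(n,c['cam_to_world'].round(3).tolist(),c['K'].round(1).tolist())
    for q in ['tray','slide_ridge','pinch_centre','follower_face','row_stamp_02']:
        for r in bot.outline_of(q,n)[:2]:
            print(q,r['p'],r['point'],r['mask'].sum())
print(bot.get_obs())
E
```

```text
pics
scene [[0.793, -0.48, 0.375, 0.242], [-0.609, -0.615, 0.501, -0.31], [-0.01, -0.626, -0.78, 0.751], [0.0, 0.0, 0.0, 1.0]] [[416.9, 0.0, 276.3], [0.0, 416.9, 217.4], [0.0, 0.0, 1.0]]
tray 0.61 [334.1, 372.5] 4482
tray 0.52 [276.7, 298.9] 522
slide_ridge 0.62 [329.4, 393.2] 187
pinch_centre 0.85 [335.1, 388.8] 1588
pinch_centre 0.73 [326.4, 397.7] 198
row_stamp_02 0.95 [216.3, 225.6] 608
row_stamp_02 0.92 [302.6, 335.6] 574
top [[0.012, -0.994, 0.106, 0.462], [-1.0, -0.012, -0.006, 0.12], [0.007, -0.106, -0.994, 1.309], [0.0, 0.0, 0.0, 1.0]] [[544.7, 0.0, 285.8], [0.0, 544.7, 211.9], [0.0, 0.0, 1.0]]
tray 0.79 [231.2, 394.0] 2793
slide_ridge 0.41 [219.9, 421.8] 94
pinch_centre 0.58 [231.7, 417.2] 69
pinch_centre 0.57 [224.3, 409.6] 737
follower_face 0.58 [224.6, 403.7] 204
row_stamp_02 0.82 [238.7, 373.5] 312
row_stamp_02 0.8 [238.3, 345.9] 216
wrist [[0.38, 0.879, 0.287, 0.117], [0.925, -0.361, -0.118, 0.491], [-0.0, 0.31, -0.951, 0.374], [0.0, 0.0, 0.0, 1.0]] [[354.0, 0.0, 279.9], [0.0, 354.0, 207.8], [0.0, 0.0, 1.0]]
{'clock': 0.9, 'joint_pos': array([ 1.18103704e+00,  2.40550475e-01,  4.99594974e-03,  1.33521270e+00,
       -1.32998374e-05,  1.57080069e+00]), 'joint_vel': array([-0.00152736, -0.00099719,  0.00062552,  0.00083862, -0.00025343,
        0.00055203]), 'tau': array([-8.80876523e-04, -3.72197449e+01,  2.52692252e+01,  1.04670991e-03,
       -8.06990442e-05,  2.91665742e-06]), 'eef_pos': array([0.18998363, 0.46249185, 0.24232968]), 'tool_rot': array([1.93650601e-01, 9.81070560e-01, 1.29865146e-05, 9.34153143e-06]), 'ft_force': array([0.58714025, 0.2919604 , 0.95994745]), 'ft_torque': array([-0.06359975, -0.00052769, -0.00963596]), 'grip_width': 0.0856156236920995}
```

View pics/scene0.png

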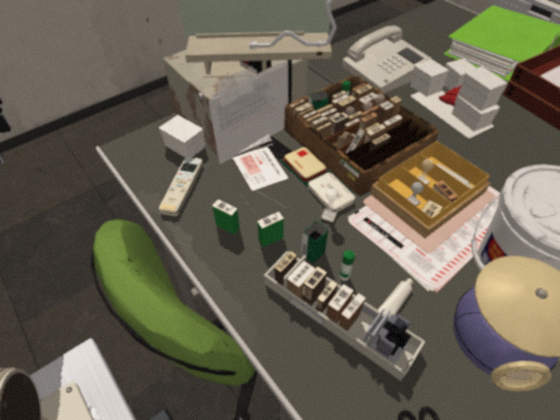

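View pics/top0.png

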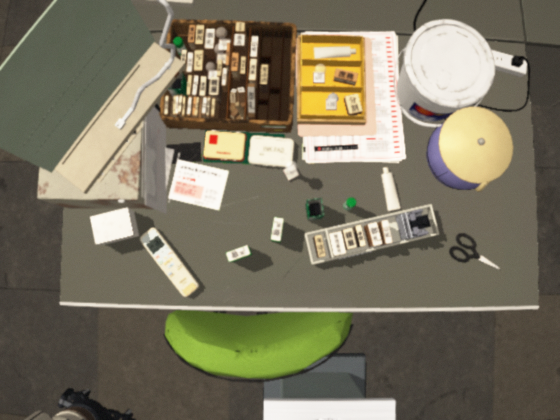

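```bash
python3 - <<'E'
from h import *
c=dict(np.load('/tmp/top0.npz'));s=dict(np.load('/tmp/scene0.npz'))
a=cv2.resize(c['frame'][190:275,295:455],None,fx=5,fy=5,interpolation=cv2.INTER_CUBIC);cv2.imwrite('pics/topc.png',a)
a=cv2.resize(s['frame'][235:385,250:435],None,fx=4,fy=4,interpolation=cv2.INTER_CUBIC);cv2.imwrite('pics/scc.png',a)
W=cloud(s)
import itertools
for q in [(216,225),(302,335)]: pass
Wt=cloud(c); 
print(Wt[231,394],Wt[220,421],Wt[239,346],Wt[300,300])
for n,Wc in (('s',W),('t',Wt)):
    m=(Wc[...,0]>.2)&(Wc[...,0]<.6)&(Wc[...,1]>-.3)&(Wc[...,1]<.15)
    z=Wc[...,2]
    print(n,np.nanmedian(z[m]),(m&(z>.09)).sum())
    P=Wc[m&(z>.082)&(z<.115)]; print(P.round(3).tolist()[:40])
E
```

```text
[ 0.55829328 -0.15076651  0.00218238] [ 0.57885261 -0.19918359  0.0761842 ] [ 0.53349284 -0.02462862  0.07686112] [0.39096332 0.07614066 0.00554395]
s 0.0012633873082861236 69
[[0.598, 0.06, 0.084], [0.595, 0.06, 0.083], [0.592, 0.059, 0.083], [0.586, 0.057, 0.083], [0.584, 0.046, 0.082], [0.585, 0.033, 0.083], [0.269, 0.15, 0.083], [0.263, 0.149, 0.083], [0.267, 0.146, 0.083], [0.265, 0.145, 0.082], [0.274, 0.139, 0.082], [0.264, 0.143, 0.083], [0.257, 0.146, 0.082], [0.252, 0.148, 0.082], [0.267, 0.136, 0.082], [0.248, 0.148, 0.083], [0.272, 0.129, 0.083], [0.273, 0.129, 0.082], [0.247, 0.146, 0.082], [0.249, 0.144, 0.083], [0.25, 0.144, 0.083], [0.255, 0.14, 0.083], [0.258, 0.138, 0.082], [0.239, 0.149, 0.083], [0.244, 0.147, 0.082], [0.247, 0.144, 0.082], [0.251, 0.14, 0.084], [0.26, 0.134, 0.082], [0.241, 0.145, 0.083], [0.243, 0.145, 0.082], [0.244, 0.144, 0.082], [0.249, 0.14, 0.082], [0.232, 0.15, 0.083], [0.233, 0.149, 0.083], [0.235, 0.147, 0.084], [0.236, 0.146, 0.083], [0.238, 0.146, 0.083], [0.242, 0.142, 0.083], [0.248, 0.138, 0.082], [0.249, 0.137, 0.083]]
t 0.00178126
[... 258 characters left out ...]
4, -0.176, 0.083], [0.589, 0.028, 0.082], [0.591, -0.171, 0.085], [0.592, -0.176, 0.084], [0.592, -0.178, 0.084], [0.587, 0.04, 0.082], [0.589, -0.174, 0.084], [0.59, -0.181, 0.083], [0.587, -0.172, 0.082], [0.586, -0.202, 0.101], [0.585, -0.176, 0.083], [0.585, -0.183, 0.083], [0.585, -0.199, 0.088], [0.584, -0.199, 0.095], [0.584, -0.202, 0.094], [0.584, -0.203, 0.096], [0.584, -0.205, 0.098], [0.582, -0.176, 0.084], [0.582, -0.198, 0.09], [0.582, -0.199, 0.096], [0.582, -0.201, 0.096], [0.581, -0.203, 0.099], [0.581, -0.205, 0.098], [0.58, -0.179, 0.082], [0.58, -0.2, 0.084], [0.579, -0.198, 0.097], [0.579, -0.2, 0.1], [0.58, -0.204, 0.094], [0.579, -0.205, 0.099], [0.579, -0.208, 0.097]]
```

View pics/topc.png

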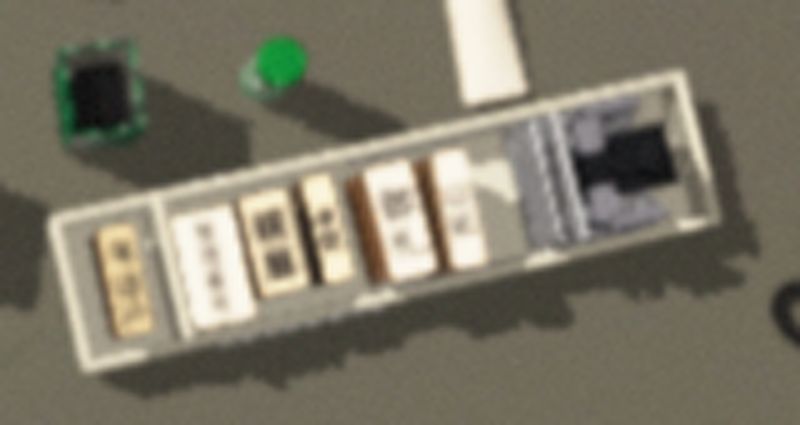

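View pics/scc.png

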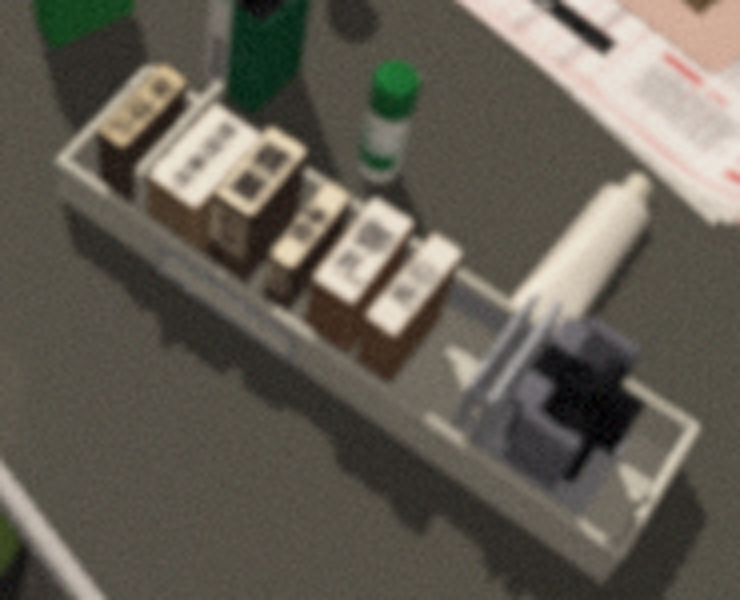

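play_rows:
  plan: [0,0,0,0,0,0.162,0,0,0,0,0,0.162,0,0,0,0,0,0.162,0,0,0,0,0,0.162,0,0,0,0,0,0.162,0,0,0,0,0,0.16,-55,19,0,0,0,0,-55,19,0,0,0,0,-55,19,0,0,0,0,-55,19,0,0,0,0,-55,19,0,0,0,0,-55,19,0,0,0,0,-55,19,0,0,0,0,-55,19,0,0,0,0,-55,19,0,0,0,0,-55,19,0,0,0,0,-55,19,0,0,0,0,-55,19,0,0,0,0,-55,19,0,0,0,0,0,0,0,0,0,0]
  hand: 0

```text
clock: 3.4
eef_pos: [0.5823, -0.1886, 0.2401]
tool_rot: [0.631, 0.776, -0.001, -0.001]
ft_force: [-0.2, 0.3, -0.5]
grip_width: 0.0001
```

```bash
python3 - <<'E'
from h import *
c=bot.camera('wrist'); save(c,'wrist1'); np.savez('/tmp/wrist1.npz',**c)
W=cloud(c)
for q in ['slide_ridge']:
    for r in bot.outline_of(q,'wrist')[:3]:
        m=r['mask'];P=W[m]; P=P[~np.isnan(P[:,0])]
        print(q,r['p'],r['point'],m.sum(),np.median(P,0).round(4),np.percentile(P[:,2],[5,50,95]).round(3))
im=cv2.resize(c['frame'],(800,600)); cv2.imwrite('pics/wrist1b.png',im)
E
```

```text
slide_ridge 0.7 [203.0, 270.6] 837 [ 0.5746 -0.2013  0.0797] [0.069 0.08  0.098]
```

View pics/wrist1b.png

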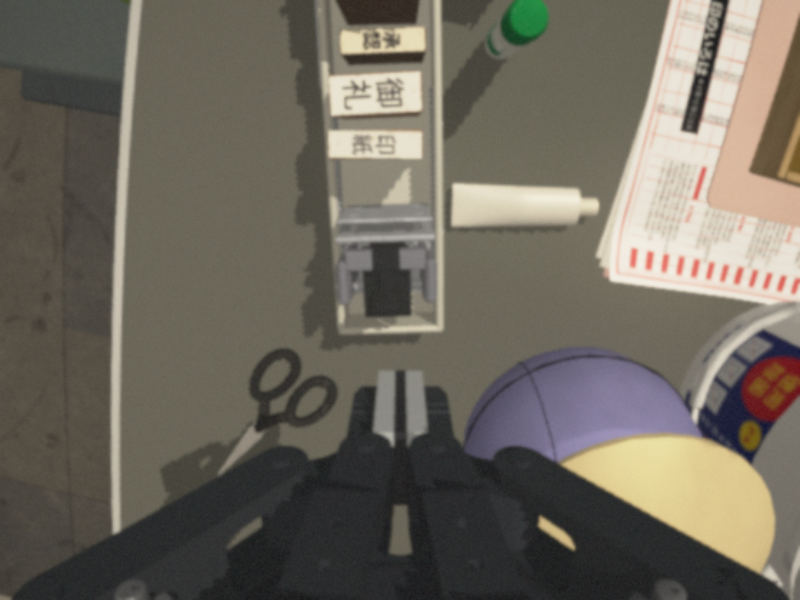

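```bash
python3 - <<'E'
from h import *
c=dict(np.load('/tmp/wrist1.npz')); W=cloud(c); P=W.reshape(-1,3); C=c['frame'].reshape(-1,3)
k=~np.isnan(P[:,0]); P=P[k];C=C[k]
# rim points: z ~0.037..0.042, near the tray
m=(P[:,2]>.03)&(P[:,2]<.044)&(P[:,0]>.48)&(P[:,0]<.68)&(P[:,1]>-.28)&(P[:,1]<.1)
R=P[m]
th=.206
best=None
for th in np.arange(.15,.27,.005):
    x=R[:,0]*np.cos(th)+R[:,1]*np.sin(th)
    h,_=np.histogram(x,np.arange(.4,.7,.002)); s=np.sort(h)[-4:].sum()
    if best is None or s>best[0]: best=(s,th)
print(best); th=best[1]
x=R[:,0]*np.cos(th)+R[:,1]*np.sin(th); y=-R[:,0]*np.sin(th)+R[:,1]*np.cos(th)
h,e=np.histogram(x,np.arange(.46,.62,.002)); print([(round(a,3),b) for a,b in zip(e,h) if b>8])
h,e=np.histogram(y,np.arange(-.4,.1,.002)); print([(round(a,3),b) for a,b in zip(e,h) if b>25])
# heights of ridge / hat
m=(P[:,0]>.6)&(P[:,1]<-.25); print('hat',np.percentile(P[m][:,2],99), P[m&(P[:,2]>.05)].min(0))
# ridge
X=P[:,0]*np.cos(th)+P[:,1]*np.sin(th); Y=-P[:,0]*np.sin(th)+P[:,1]*np.cos(th)
res=.001; x0,y0=.45,-.38
H=np.zeros((200,420),np.float32); Im=np.zeros((200,420,3),np.uint8)
i=((X-x0)/res).astype(int); j=((Y-y0)/res).astype(int)
o=np.argsort(P[:,2]); o=o[(i[o]>=0)&(i[o]<200)&(j[o]>=0)&(j[o]<420)]
H[i[o],j[o]]=P[o,2]; Im[i[o],j[o]]=C[o]
Hc=cv2.applyColorMap(np.clip(H/0.1*255,0,255).astype(np.uint8),cv2.COLORMAP_JET)
cv2.imwrite('pics/ortho1.png',cv2.resize(np.vstack([Hc,Im])[:, :],(800,762),interpolation=cv2.INTER_NEAREST)[:762] if 0 else cv2.resize(np.vstack([Hc,Im]),(630,600),interpolation=cv2.INTER_NEAREST))
m=(H>.088)&(H<.105); ii,jj=np.nonzero(m); 
print('ridge X',np.percentile(ii,[2,50,98])*res+x0,'Y',np.percentile(jj,[2,50,98])*res+y0,m.sum())
E
```

```text
(np.int64(1795), np.float64(0.23500000000000007))
[(np.float64(0.474), np.int64(74)), (np.float64(0.476), np.int64(412)), (np.float64(0.478), np.int64(397)), (np.float64(0.48), np.int64(267)), (np.float64(0.482), np.int64(16)), (np.float64(0.484), np.int64(17)), (np.float64(0.486), np.int64(22)), (np.float64(0.488), np.int64(22)), (np.float64(0.49), np.int64(31)), (np.float64(0.492), np.int64(35)), (np.float64(0.494), np.int64(39)), (np.float64(0.496), np.int64(42)), (np.float64(0.498), np.int64(40)), (np.float64(0.5), np.int64(43)), (np.float64(0.502), np.int64(34)), (np.float64(0.504), np.int64(38)), (np.float64(0.506), np.int64(37)), (np.float64(0.508), np.int64(35)), (np.float64(0.51), np.int64(37)), (np.float64(0.512), np.int64(34)), (np.float64(0.514), np.int64(40)), (np.float64(0.516), np.int64(42)), (np.float64(0.518), np.int64(35)), (np.float64(0.52), np.int64(36)), (np.float64(0.522), np.int64(40)), (np.float64(0.524), np.int64(40)), (np.float64(0.526), np.int64(36)), (np.float64(0.528), np.int64(42)), (np.float64(0.53), np.int64(36)), (np.float64(0.532), np.int64(29)), (np
[... 2208 characters left out ...]
 (np.float64(-0.194), np.int64(50)), (np.float64(-0.192), np.int64(46)), (np.float64(-0.19), np.int64(36)), (np.float64(-0.188), np.int64(37)), (np.float64(-0.186), np.int64(40)), (np.float64(-0.184), np.int64(32)), (np.float64(-0.182), np.int64(38)), (np.float64(-0.18), np.int64(32)), (np.float64(-0.178), np.int64(35)), (np.float64(-0.176), np.int64(32)), (np.float64(-0.174), np.int64(29)), (np.float64(-0.172), np.int64(133)), (np.float64(-0.17), np.int64(137)), (np.float64(-0.168), np.int64(28)), (np.float64(-0.166), np.int64(28)), (np.float64(-0.164), np.int64(26))]
hat 0.17655358246092964 [ 0.65562043 -0.33077187  0.0500223 ]
ridge X [0.504 0.513 0.521] Y [-0.34024 -0.336   -0.332  ] 139
```

View pics/ortho1.png

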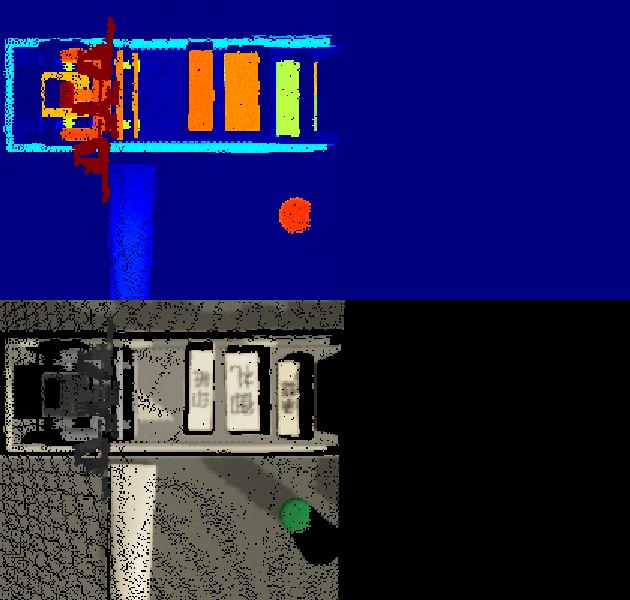

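```bash
python3 - <<'E'
from h import *
c=dict(np.load('/tmp/wrist1.npz')); W=cloud(c); P=W.reshape(-1,3)
P=P[~np.isnan(P[:,0])]
th=.235
for it in range(3):
    X=P[:,0]*np.cos(th)+P[:,1]*np.sin(th); Y=-P[:,0]*np.sin(th)+P[:,1]*np.cos(th)
    f=[]
    for a,b in((.47,.484),(.542,.555)):
        m=(X>a)&(X<b)&(P[:,2]>.030)&(P[:,2]<.044)&(Y>-.37)&(Y<-.165)
        p=np.polyfit(Y[m],X[m],1); f.append(p); print(p,m.sum(),np.median(P[m][:,2]))
    th-= np.mean([p[0] for p in f])
    print(th)
def prof(z0,z1,xa,xb,ya,yb,s):
    m=(X>xa)&(X<xb)&(Y>ya)&(Y<yb)&(P[:,2]>z0)&(P[:,2]<z1)
    print(s,m.sum(),'X',np.percentile(X[m],[2,50,98]).round(4),'Y',np.percentile(Y[m],[2,50,98]).round(4),'z',np.percentile(P[m][:,2],[5,50,95]).round(4))
prof(.088,.105,.49,.54,-.36,-.325,'ridge')
prof(.03,.044,.49,.535,-.385,-.36,'endwall')
prof(.055,.079,.48,.55,-.3,-.28,'plates')
prof(.055,.079,.48,.55,-.2945,-.28,'face')
prof(.055,.08,.48,.55,-.27,-.235,'st1')
prof(.055,.08,.48,.55,-.24,-.2,'st2')
prof(.045,.08,.48,.55,-.205,-.18,'st3')
prof(.045,.084,.478,.495,-.36,-.32,'btn-')
prof(.045,.084,.53,.549,-.36,-.32,'btn+')
o=bot.get_obs(); e=o['eef_pos']
print('tcp',e[0]*np.cos(th)+e[1]*np.sin(th),-e[0]*np.sin(th)+e[1]*np.cos(th),e[2],o['tool_rot'],o['clock'])
from scipy.spatial.transform import Rotation as Ro
print(Ro.from_quat(o['tool_rot']).as_matrix().round(4), np.cos(th),np.sin(th))
E
```

```text
[0.00222368 0.47905856] 1071 0.036267917511163705
[0.00113927 0.54846586] 1351 0.036255119451336526
0.23331852291186497
[0.00056604 0.47906028] 1068 0.03626378053737453
[-3.88811556e-04  5.48497927e-01] 1352 0.03625566542580011
0.23322991038404578
[4.19032635e-04 4.79047203e-01] 1069 0.03625998115128948
[-4.77343372e-04  5.48497969e-01] 1352 0.03625566542580011
0.23325906575282668
ridge 263 X [0.5052 0.5142 0.5224] Y [-0.3389 -0.3336 -0.3307] z [0.0901 0.0973 0.0988]
endwall 262 X [0.4909 0.5126 0.5343] Y [-0.376  -0.3725 -0.3708] z [0.0309 0.0362 0.0376]
plates 964 X [0.4862 0.5142 0.5414] Y [-0.2997 -0.2964 -0.2872] z [0.0567 0.0712 0.0753]
face 459 X [0.4871 0.5143 0.5411] Y [-0.2939 -0.2878 -0.287 ] z [0.0565 0.0712 0.0737]
st1 1354 X [0.4848 0.5111 0.536 ] Y [-0.2528 -0.245  -0.2374] z [0.0745 0.0759 0.0771]
st2 2193 X [0.4864 0.5115 0.536 ] Y [-0.2395 -0.2195 -0.2072] z [0.0723 0.0738 0.0759]
st3 1199 X [0.4919 0.5158 0.5396] Y [-0.1943 -0.1879 -0.1804] z [0.0507 0.0556 0.0569]
btn- 272 X [0.4834 0.4894 0.4939] Y [-0.3378 -0.3297 -0.3205] z [0.0568 0.0792 0.0813]
btn+ 262 X [0.5315 0.5388 0.5443] Y [-0.3377 -0.33   -0.3206] z [0.057  0.0796 0.0815]
tcp 0.5224018185142945 -0.31460197584371297 0.2413402305037305 [ 6.29214733e-01  7.77230912e-01 -1.92552033e-04 -9.44227007e-04] 3.5
[[-2.082e-01  9.781e-01 -1.700e-03]
 [ 9.781e-01  2.082e-01  9.000e-04]
 [ 1.200e-03 -1.500e-03 -1.000e+00]] 0.9729182316823973 0.23114954998873985
```

play_rows:
  plan: [18,-4.3,36,0,0,-0.0236,18,-4.3,35,0,0,0,0,0,0,0,0,0,0,0,0,0,0,0]

```text
clock: 4.0
eef_pos: [0.566, -0.1515, 0.1735]
tool_rot: [0.619, 0.785, 0.001, 0.002]
ft_force: [0.5, -0.6, 1.1]
grip_width: -0.0
```

```bash
cat > m.py <<'E'
from h import *
from scipy.spatial.transform import Rotation as Ro
TH=.2333
def tr(e,th=TH): return np.array([e[0]*np.cos(th)+e[1]*np.sin(th),-e[0]*np.sin(th)+e[1]*np.cos(th),e[2]])
def tcp():
    o=bot.get_obs(); R=Ro.from_quat(o['tool_rot']).as_matrix()
    print('tcp',tr(o['eef_pos']).round(4),'yaw',np.arctan2(R[1,1],R[0,1]).round(4),'tilt',R[2,:2].round(4),'F',o['ft_force'].round(1),'w',o['grip_width'],'t',o['clock'])
def pts(c,th=TH):
    P=cloud(c).reshape(-1,3);P=P[~np.isnan(P[:,0])]
    return np.c_[P[:,0]*np.cos(th)+P[:,1]*np.sin(th),-P[:,0]*np.sin(th)+P[:,1]*np.cos(th),P[:,2]]
def prof(P,z0,z1,xa,xb,ya,yb,s):
    m=(P[:,0]>xa)&(P[:,0]<xb)&(P[:,1]>ya)&(P[:,1]<yb)&(P[:,2]>z0)&(P[:,2]<z1); Q=P[m]
    if len(Q)<5: print(s,'few'); return
    print(s,len(Q),'X',np.percentile(Q[:,0],[2,50,98]).round(4),'Y',np.percentile(Q[:,1],[2,50,98]).round(4),'z',np.percentile(Q[:,2],[5,50,95]).round(4))
E
python3 - <<'E'
from m import *
print(bot.nose_length)
c=bot.camera('wrist'); save(c,'wrist2'); np.savez('/tmp/wrist2.npz',**c)
tcp(); P=pts(c)
prof(P,.03,.044,.468,.484,-.36,-.2,'wall-');prof(P,.03,.044,.542,.558,-.36,-.2,'wall+')
prof(P,.088,.105,.49,.54,-.36,-.322,'ridge')
prof(P,.055,.079,.495,.535,-.292,-.28,'face')
prof(P,.055,.08,.48,.55,-.27,-.235,'st1')
prof(P,.06,.084,.478,.495,-.36,-.305,'btn-')
prof(P,.06,.084,.53,.549,-.36,-.305,'btn+')
E
```

```text
0.011
tcp [ 0.5161 -0.2788  0.1739] yaw 0.2352 tilt [-0.0024  0.004 ] F [-0.8 -0.2 -0.3] w -0.00013456475510188493 t 4.05
wall- 1017 X [0.4761 0.4786 0.4816] Y [-0.3454 -0.2685 -0.2015] z [0.0344 0.0363 0.0377]
wall+ 1249 X [0.5458 0.5485 0.5513] Y [-0.3457 -0.2591 -0.2027] z [0.0332 0.0362 0.0377]
ridge few
face 639 X [0.4958 0.5153 0.5342] Y [-0.2896 -0.2878 -0.2871] z [0.0565 0.0674 0.0734]
st1 2301 X [0.4849 0.51   0.5358] Y [-0.2524 -0.2434 -0.2366] z [0.0618 0.0758 0.0769]
btn- 563 X [0.4838 0.4889 0.4948] Y [-0.3369 -0.3179 -0.3057] z [0.0672 0.0796 0.0815]
btn+ 530 X [0.5302 0.5387 0.5443] Y [-0.3341 -0.3141 -0.3055] z [0.0665 0.0794 0.0814]
```

View pics/wrist2.png

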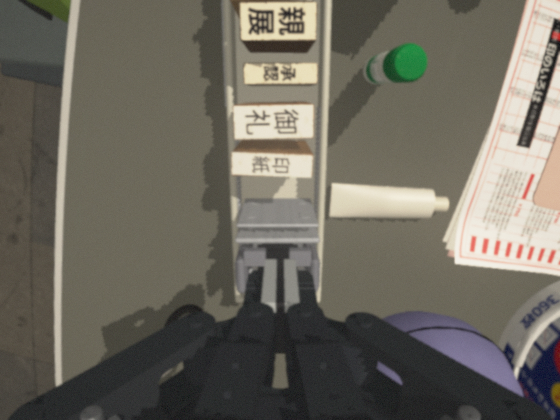

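play_rows:
  plan: [-17,-1.2,20,0,0,0,-16,-1.2,20,0,0,0,0,0,20,0,0,0,0,0,17,0,0,0,0,0,0,0,0,0,0,0,0,0,0,0]

```text
clock: 4.8
eef_pos: [0.571, -0.185, 0.0951]
tool_rot: [0.62, 0.785, 0.0, 0.001]
ft_force: [-0.2, 0.2, 0.2]
grip_width: 0.0004
```

```bash
python3 -c "
from m import *
tcp()"
```

```text
tcp [ 0.5127 -0.312   0.0951] yaw 0.2341 tilt [-0.0008  0.0012] F [-0.2  0.2  0.2] w 0.0003606889015858753 t 4.8
```

play_rows:
  plan: [-4,0,0,0,0,0,-4,0,0,0,0,0,-4,0,0,0,0,0,-4,0,0,0,0,0,-4,0,0,0,0,0,-2,0,0,0,0,0,0,0,0,0,0,0]

```text
clock: 5.68
eef_pos: [0.5754, -0.206, 0.0942]
tool_rot: [0.62, 0.785, -0.0, 0.0]
ft_force: [0.0, 1.0, 1.1]
grip_width: 0.0001
```

```bash
python3 -c "
from m import *
tcp()"
```

```text
tcp [ 0.5122 -0.3335  0.0942] yaw 0.2344 tilt [-0.0003 -0.    ] F [0.  1.  1.1] w 8.855603114102804e-05 t 5.675
```

play_rows:
  plan: [-1.5,0,0,0,0,0,0,0,0,0,0,0]

```text
clock: 5.92
eef_pos: [0.5755, -0.2066, 0.0941]
tool_rot: [0.619, 0.785, 0.0, -0.001]
ft_force: [-0.9, 4.6, 1.8]
grip_width: -0.0002
```

```bash
python3 -c "
from m import *
tcp()
c=bot.camera('scene');a=cv2.resize(c['frame'][235:385,290:475],None,fx=4,fy=4,interpolation=cv2.INTER_CUBIC);cv2.imwrite('pics/sc3.png',a)
"
```

```text
tcp [ 0.5122 -0.334   0.0941] yaw 0.235 tilt [ 0.0014 -0.0003] F [-0.9  4.6  1.8] w -0.00021076683273858708 t 5.925
```

View pics/sc3.png

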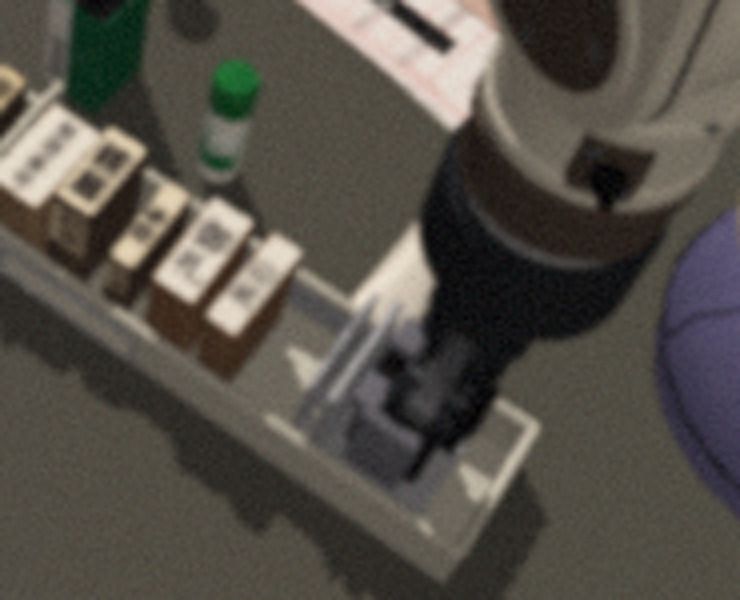

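play_rows:
  plan: [5,0,0,0,0,0,5,0,-35,0,0,0,5,0,-50,0,0,0,5,0,-55,0,0,0,0,0,0,0,0,0,0,0,0,0,0,0]
  hand: 100

```text
clock: 6.72
eef_pos: [0.5709, -0.1883, 0.2342]
tool_rot: [0.62, 0.785, -0.0, 0.001]
ft_force: [-0.2, 0.1, 0.1]
grip_width: 0.0854
```

```bash
python3 - <<'E'
from m import *
c=bot.camera('wrist'); save(c,'wrist3'); tcp(); P=pts(c)
prof(P,.088,.105,.49,.54,-.37,-.325,'ridge')
prof(P,.055,.079,.495,.535,-.292,-.28,'face')
prof(P,.06,.084,.478,.495,-.36,-.305,'btn-')
prof(P,.06,.084,.53,.549,-.36,-.305,'btn+')
for n,a in enumerate([(-.27,-.235),(-.24,-.2),(-.205,-.17),(-.18,-.15),(-.16,-.12)]):
    prof(P,.049,.084,.48,.55,*a,'st%d'%n)
E
```

```text
tcp [ 0.5115 -0.3148  0.2331] yaw 0.2342 tilt [ 0.0001 -0.002 ] F [ 0.2  0.  -0.7] w 0.08525485904691896 t 6.775
ridge 270 X [0.5055 0.5137 0.5219] Y [-0.3529 -0.3473 -0.3448] z [0.0898 0.0973 0.0987]
face 332 X [0.496  0.5149 0.5342] Y [-0.2902 -0.2878 -0.2872] z [0.0571 0.0716 0.0737]
btn- 431 X [0.4831 0.4886 0.4944] Y [-0.3376 -0.3214 -0.3059] z [0.0663 0.0795 0.0816]
btn+ 474 X [0.5304 0.538  0.5442] Y [-0.3373 -0.3194 -0.3057] z [0.0686 0.0796 0.0815]
st0 1415 X [0.485  0.5103 0.5358] Y [-0.2532 -0.2447 -0.237 ] z [0.0747 0.076  0.0771]
st1 2255 X [0.4864 0.5111 0.5361] Y [-0.2393 -0.2196 -0.2076] z [0.0722 0.0738 0.0759]
st2 1222 X [0.4925 0.5159 0.5396] Y [-0.1944 -0.1876 -0.1805] z [0.0536 0.0556 0.0571]
st3 468 X [0.4924 0.5143 0.5359] Y [-0.1699 -0.1693 -0.1687] z [0.0502 0.0652 0.0746]
st4 few
```

View pics/wrist3.png

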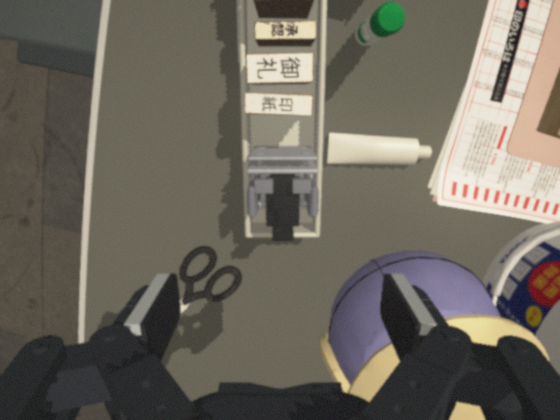

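```bash
python3 - <<'E'
from m import *
for f in ('top0','wrist1'):
    P=pts(dict(np.load('/tmp/%s.npz'%f)))
    d=P-np.array([.5137,-.325,0]); m=(P[:,2]>.05)&(P[:,2]<.25)&(d[:,0]>.055)&(d[:,1]<.1)&(d[:,0]<.3)
    Q=P[m]; i=np.argsort(np.hypot(d[m][:,0],d[m][:,1]))[:400:40]; print(f,(Q[i]-[.5137,-.325,0]).round(3).tolist())
E
```

```text
top0 [[0.077, -0.081, 0.06], [0.068, -0.095, 0.056], [0.085, -0.083, 0.153], [0.089, -0.08, 0.091], [0.078, -0.092, 0.083], [0.066, -0.103, 0.071], [0.094, -0.08, 0.155], [0.084, -0.092, 0.16], [0.08, -0.097, 0.163], [0.095, -0.083, 0.093]]
wrist1 [[0.078, -0.086, 0.058], [0.071, -0.094, 0.058], [0.074, -0.092, 0.057], [0.081, -0.086, 0.064], [0.089, -0.079, 0.152], [0.069, -0.097, 0.058], [0.082, -0.087, 0.07], [0.088, -0.082, 0.07], [0.085, -0.085, 0.069], [0.076, -0.093, 0.07]]
```

play_rows:
  plan: [-5,1.1,30,0,0,0,-5,1.1,40,0,0,0,0,0,40,0,0,0,0,0,30,0,0,0,0,0,22,0,0,0,0,0,15,0,0,0,0,0,0,0,0,0,0,0,0,0,0,0]

```text
clock: 7.78
eef_pos: [0.576, -0.1972, 0.0579]
tool_rot: [0.62, 0.785, 0.0, 0.001]
ft_force: [0.4, -0.0, 0.3]
grip_width: 0.0854
```

```bash
python3 - <<'E'
from m import *
c=bot.camera('scene');a=cv2.resize(c['frame'][235:385,290:475],None,fx=4,fy=4,interpolation=cv2.INTER_CUBIC);cv2.imwrite('pics/sc4.png',a)
c=bot.camera('wrist'); save(c,'wrist4'); tcp()
E
```

```text
tcp [ 0.5152 -0.3253  0.0585] yaw 0.2346 tilt [-0.0013  0.002 ] F [-0.2  0.3  0.5] w 0.08515897432781099 t 7.875
```

View pics/sc4.png

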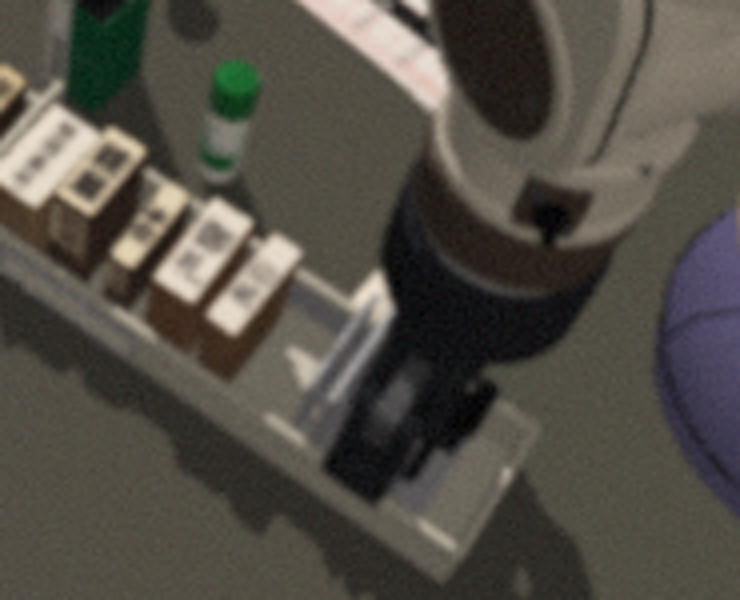

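View pics/wrist4.png

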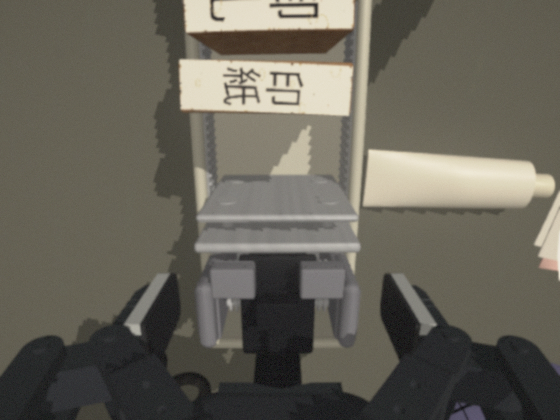

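play_rows:
  plan: [0,-1,0,0,0,0,0,0,0,0,0,0,0,0,0,0,0,0,0,0,0,0,0,0,0,0,0,0,0,0,0,0,0,0,0,0]
  hand: 57

```text
clock: 8.62
eef_pos: [0.5762, -0.1979, 0.0602]
tool_rot: [0.619, 0.785, 0.001, 0.002]
ft_force: [-0.6, -0.2, 9.9]
grip_width: 0.0491
```

```bash
python3 - <<'E'
from m import *
c=bot.camera('wrist'); save(c,'wrist5'); tcp()
E
```

```text
tcp [ 0.5149 -0.3258  0.0602] yaw 0.2347 tilt [-0.0029  0.004 ] F [-0.6 -0.5  9. ] w 0.04905351129305485 t 8.675
```

View pics/wrist5.png

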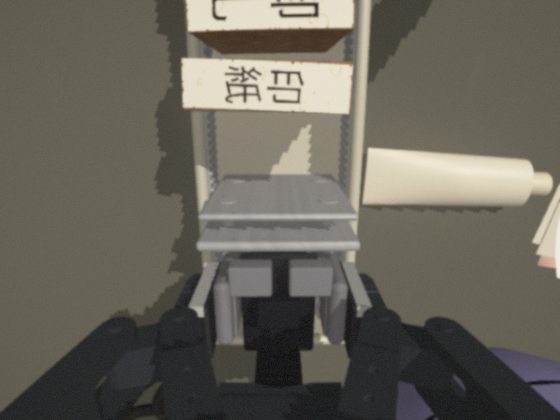

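play_rows:
  plan: [0,0,-2,0,0,0,2,0,0,0,0,0,4,0,0,0,0,0,4,0,0,0,0,0,4,0,0,0,0,0,4,0,0,0,0,0,4,0,0,0,0,0,4,0,0,0,0,0,4,0,0,0,0,0]

```text
clock: 9.8
eef_pos: [0.5684, -0.1682, 0.0603]
tool_rot: [0.62, 0.785, 0.0, 0.001]
ft_force: [-0.2, -1.0, 6.0]
grip_width: 0.0489
```

```bash
python3 - <<'E'
from m import *
c=bot.camera('wrist'); save(c,'wrist6'); np.savez('/tmp/wrist6.npz',**c); tcp(); P=pts(c)
prof(P,.06,.079,.495,.535,-.28,-.255,'plates')
E
```

```text
tcp [ 0.5141 -0.2943  0.0602] yaw 0.235 tilt [-0.0006  0.0017] F [ 0.4 -0.7  6.1] w 0.0486057160609576 t 9.85
plates 6050 X [0.4959 0.5147 0.5339] Y [-0.2784 -0.2679 -0.2575] z [0.0617 0.0719 0.0776]
```

View pics/wrist6.png

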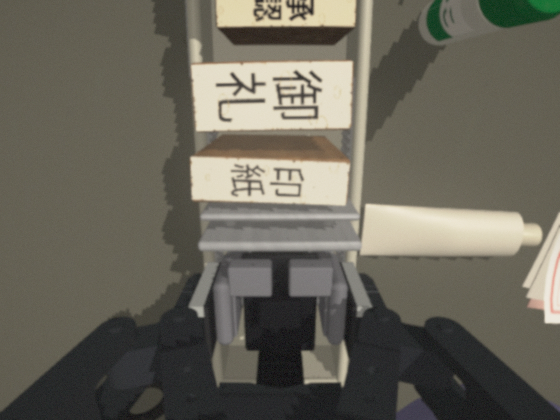

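play_rows:
  plan: [3,0,0,0,0,0,3,0,0,0,0,0,3,0,0,0,0,0,3,0,0,0,0,0,3,0,0,0,0,0,3,0,0,0,0,0,3,0,0,0,0,0,3,0,0,0,0,0,3,0,0,0,0,0,3,0,0,0,0,0]

```text
clock: 11.1
eef_pos: [0.5615, -0.1392, 0.0602]
tool_rot: [0.62, 0.785, 0.0, 0.001]
ft_force: [0.7, -1.6, 6.6]
grip_width: 0.049
```

```bash
python3 - <<'E'
from m import *
c=bot.camera('wrist'); save(c,'wrist7'); np.savez('/tmp/wrist7.npz',**c); tcp(); P=pts(c)
Q=P[(P[:,0]>.495)&(P[:,0]<.53)&(P[:,2]>.05)&(P[:,1]>-.26)]
h,e=np.histogram(Q[:,1],np.arange(-.25,-.06,.002))
for a,b in zip(e,h):
    m=(Q[:,1]>a)&(Q[:,1]<a+.002)
    if b>15: print(round(a,3),b,np.percentile(Q[m,2],95).round(3),end=' | ')
E
```

```text
tcp [ 0.5141 -0.2648  0.0603] yaw 0.2348 tilt [-0.0013  0.0018] F [ 0.7 -2.2  5.1] w 0.049229766306039854 t 11.15
-0.25 2253 0.139 | -0.248 1480 0.14 | -0.246 248 0.08 | -0.242 354 0.076 | -0.24 1745 0.075 | -0.238 648 0.074 | -0.232 175 0.073 | -0.23 315 0.074 | -0.228 463 0.077 | -0.226 568 0.077 | -0.224 559 0.077 | -0.222 582 0.077 | -0.22 564 0.077 | -0.218 605 0.077 | -0.216 596 0.077 | -0.214 789 0.077 | -0.212 571 0.075 | -0.21 596 0.075 | -0.208 619 0.075 | -0.206 617 0.075 | -0.204 640 0.075 | -0.202 644 0.075 | -0.2 664 0.075 | -0.198 646 0.075 | -0.196 639 0.075 | -0.194 689 0.075 | -0.192 807 0.075 | -0.19 563 0.057 | -0.188 466 0.057 | -0.186 570 0.057 | -0.184 558 0.057 | -0.182 503 0.057 | -0.18 571 0.057 | -0.178 478 0.057 | -0.17 1683 0.077 | -0.168 812 0.077 | -0.166 817 0.077 | -0.164 836 0.077 | -0.162 829 0.077 | -0.16 62 0.076 |
```

View pics/wrist7.png

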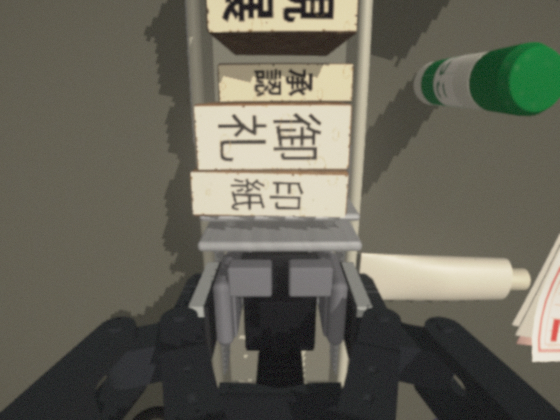

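play_rows:
  plan: [2,0,0,0,0,0,2,0,0,0,0,0,2,0,0,0,0,0,2,0,0,0,0,0,0,0,0,0,0,0]

```text
clock: 11.78
eef_pos: [0.5596, -0.1313, 0.0603]
tool_rot: [0.619, 0.785, 0.0, 0.001]
ft_force: [1.4, -2.0, 6.8]
grip_width: 0.049
```

```bash
cat > look.py <<'E'
from m import *
import sys
n=sys.argv[1]
c=bot.camera('wrist'); save(c,n); np.savez('/tmp/%s.npz'%n,**c); tcp(); P=pts(c)
Q=P[(P[:,0]>.495)&(P[:,0]<.53)&(P[:,2]>.05)&(P[:,1]>-.26)]
h,e=np.histogram(Q[:,1],np.arange(-.244,-.06,.001))
for a,b in zip(e,h):
    m=(Q[:,1]>a)&(Q[:,1]<a+.001)
    print(round(a*1000),b,(np.percentile(Q[m,2],90)*1000).round() if b else 0,end=' | ')
E
python3 look.py wrist8
```

```text
tcp [ 0.5141 -0.257   0.0603] yaw 0.2346 tilt [-0.0013  0.0018] F [ 0.2 -0.7  6.3] w 0.049154223163201095 t 11.825
-244 246 80.0 | -243 357 135.0 | -242 1364 137.0 | -241 931 139.0 | -240 454 140.0 | -239 775 80.0 | -238 591 79.0 | -237 0 0 | -236 0 0 | -235 0 0 | -234 101 75.0 | -233 208 76.0 | -232 270 76.0 | -231 829 75.0 | -230 1349 73.0 | -229 6 66.0 | -228 1 59.0 | -227 0 0 | -226 0 0 | -225 0 0 | -224 0 0 | -223 133 73.0 | -222 251 74.0 | -221 106 74.0 | -220 149 76.0 | -219 274 77.0 | -218 276 77.0 | -217 273 77.0 | -216 276 77.0 | -215 292 77.0 | -214 284 77.0 | -213 275 77.0 | -212 296 77.0 | -211 298 77.0 | -210 285 77.0 | -209 296 77.0 | -208 298 77.0 | -207 314 77.0 | -206 286 77.0 | -205 407 77.0 | -204 353 75.0 | -203 301 74.0 | -202 295 74.0 | -201 302 74.0 | -200 302 74.0 | -199 314 75.0 | -198 314 74.0 | -197 312 75.0 | -196 308 74.0 | -195 318 75.0 | -194 323 75.0 | -193 317 75.0 | -192 319 75.0 | -191 320 75.0 | -190 318 75.0 | -189 333 75.0 | -188 333 75.0 | -187 367 75.0 | -186 347 75.0 | -185 331 75.0 | -184 322 75.0 | -183 323 74.0 | -182 393 73.0 | -181 282 5
[... 721 characters left out ...]
| -128 0 0 | -127 0 0 | -126 0 0 | -125 0 0 | -124 0 0 | -123 0 0 | -122 0 0 | -121 0 0 | -120 0 0 | -119 0 0 | -118 0 0 | -117 0 0 | -116 0 0 | -115 0 0 | -114 0 0 | -113 0 0 | -112 0 0 | -111 0 0 | -110 0 0 | -109 0 0 | -108 0 0 | -107 0 0 | -106 0 0 | -105 0 0 | -104 0 0 | -103 0 0 | -102 0 0 | -101 0 0 | -100 0 0 | -99 0 0 | -98 0 0 | -97 0 0 | -96 0 0 | -95 0 0 | -94 0 0 | -93 0 0 | -92 0 0 | -91 0 0 | -90 0 0 | -89 0 0 | -88 0 0 | -87 0 0 | -86 0 0 | -85 0 0 | -84 0 0 | -83 0 0 | -82 0 0 | -81 0 0 | -80 0 0 | -79 0 0 | -78 0 0 | -77 0 0 | -76 0 0 | -75 0 0 | -74 0 0 | -73 0 0 | -72 0 0 | -71 0 0 | -70 0 0 | -69 0 0 | -68 0 0 | -67 0 0 | -66 0 0 | -65 0 0 | -64 0 0 | -63 0 0 | -62 0 0 |
```

View pics/wrist8.png

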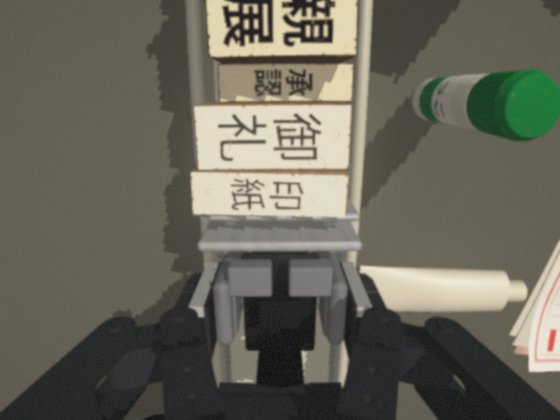

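play_rows:
  plan: [1,0,0,0,0,0,1,0,0,0,0,0,1,0,0,0,0,0]

```text
clock: 12.2
eef_pos: [0.559, -0.1288, 0.0603]
tool_rot: [0.62, 0.785, 0.0, 0.001]
ft_force: [0.8, -3.2, 5.7]
grip_width: 0.0489
```

play_rows:
  plan: [1,0,0,0,0,0,1,0,0,0,0,0]

```text
clock: 12.45
eef_pos: [0.5588, -0.1276, 0.0603]
tool_rot: [0.62, 0.785, -0.0, 0.002]
ft_force: [2.4, -6.0, 5.4]
grip_width: 0.049
```

```bash
python3 look.py wrist9 | head -1; python3 -c "
from m import *
c=bot.camera('scene');save(c,'scene9');a=cv2.resize(c['frame'][235:385,250:435],None,fx=4,fy=4,interpolation=cv2.INTER_CUBIC);cv2.imwrite('pics/sc9.png',a)
t=bot.camera('top');save(t,'top9');np.savez('/tmp/top9.npz',**t)
cv2.imwrite('pics/tp9.png',cv2.resize(t['frame'][190:275,295:455],None,fx=5,fy=5,interpolation=cv2.INTER_CUBIC))"
```

```text
tcp [ 0.5141 -0.2533  0.0603] yaw 0.2339 tilt [-0.0038  0.0018] F [ 1.7 -5.   5.9] w 0.04880118526045497 t 12.5
```

View pics/sc9.png

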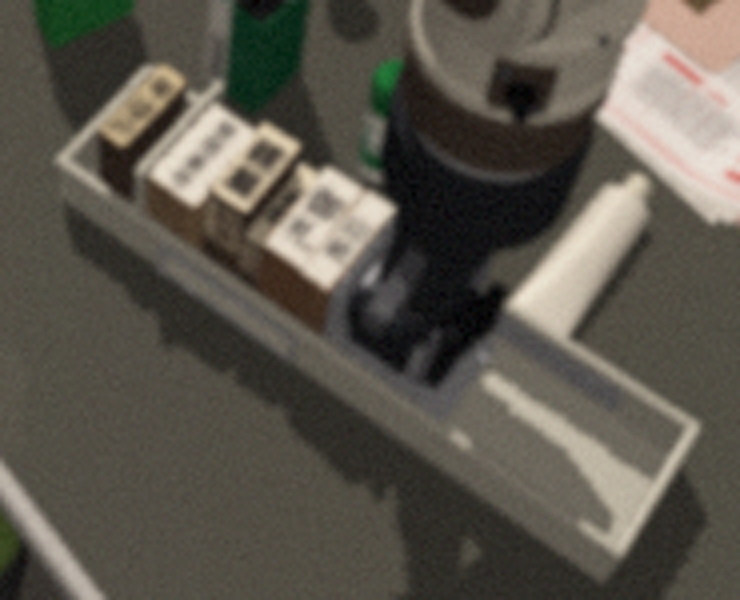

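View pics/tp9.png

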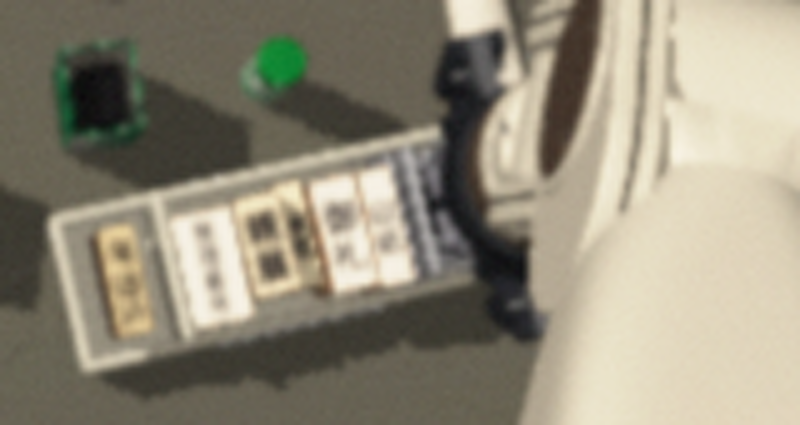

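play_rows:
  plan: [1,0,0,0,0,0,0,0,0,0,0,0]

```text
clock: 12.85
eef_pos: [0.5586, -0.1271, 0.0603]
tool_rot: [0.62, 0.785, -0.001, 0.002]
ft_force: [1.0, -6.4, 5.1]
grip_width: 0.049
```

play_rows:
  plan: [1,0,0,0,0,0,0,0,0,0,0,0]

```text
clock: 13.1
eef_pos: [0.5585, -0.1265, 0.0603]
tool_rot: [0.62, 0.785, -0.001, 0.003]
ft_force: [1.6, -7.6, 4.3]
grip_width: 0.049
```

```bash
python3 look.py wrist10 | tr '|' '\n' | head -70 | awk '$2>0' | head -60 | tr '\n' '|'
```

```text
tcp [ 0.5141 -0.2522  0.0603] yaw 0.2334 tilt [-0.0054  0.0019] F [ 2.1 -7.5  5.3] w 0.04904057197878131 t 13.15|-244 1071 128.0 | -243 2408 133.0 | -242 1316 134.0 | -241 319 131.0 | -240 229 80.0 | -239 244 80.0 | -238 322 134.0 | -237 1253 137.0 | -236 1108 139.0 | -235 506 140.0 | -234 1044 80.0 | -233 139 80.0 | -230 18 74.0 | -229 189 75.0 | -228 225 76.0 | -227 280 76.0 | -226 1311 75.0 | -225 231 74.0 | -221 85 73.0 | -220 240 74.0 | -219 131 74.0 | -218 92 76.0 | -217 262 77.0 | -216 270 77.0 | -215 266 77.0 | -214 282 77.0 | -213 278 77.0 | -212 283 77.0 | -211 282 77.0 | -210 276 77.0 | -209 295 77.0 | -208 271 77.0 | -207 304 77.0 | -206 288 77.0 | -205 306 77.0 | -204 290 77.0 | -203 375 77.0 | -202 382 76.0 | -201 283 75.0 | -200 314 74.0 | -199 286 74.0 | -198 292 75.0 | -197 301 75.0 | -196 314 75.0 | -195 300 74.0 | -194 314 75.0 | -193 305 75.0 | -192 315 75.0 | -191 311 75.0 | -190 323 75.0 | -189 312 75.0 | -188 316 75.0 | -187 333 75.0 | -186 336 75.0 | -185 331 75.0 | -184 351 75.0 | -183 337 75.0 | -182 324 75.0 | -181 326 74.0 |
```

View pics/wrist10.png

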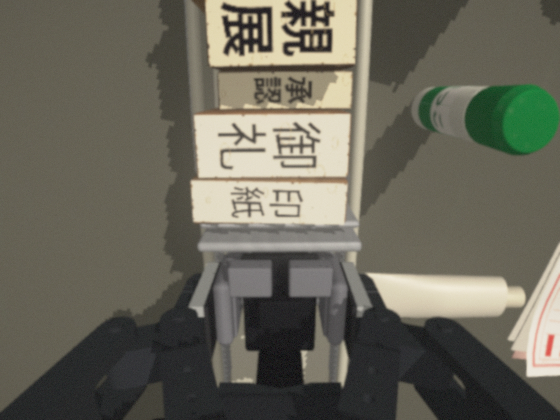

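```bash
python3 - <<'E'
from m import *
for n in ('wrist6','wrist7','wrist8','wrist9','wrist10'):
    P=pts(dict(np.load('/tmp/%s.npz'%n)))
    Q=P[(P[:,0]>.495)&(P[:,0]<.53)&(P[:,2]>.069)&(P[:,2]<.0775)]
    h,e=np.histogram(Q[:,1],np.arange(-.275,-.205,.0005))
    print(n,[(round(a*1000,1),int(b)) for a,b in zip(e,h)if b>20][:30])
E
```

```text
wrist6 [(np.float64(-271.5), 70), (np.float64(-271.0), 107), (np.float64(-270.5), 109), (np.float64(-270.0), 119), (np.float64(-269.5), 150), (np.float64(-269.0), 134), (np.float64(-268.5), 247), (np.float64(-268.0), 440), (np.float64(-267.5), 68), (np.float64(-261.0), 21), (np.float64(-260.5), 90), (np.float64(-260.0), 114), (np.float64(-259.5), 136), (np.float64(-259.0), 158), (np.float64(-258.5), 195), (np.float64(-258.0), 280), (np.float64(-257.5), 36), (np.float64(-253.0), 73), (np.float64(-252.5), 127), (np.float64(-252.0), 139), (np.float64(-251.5), 148), (np.float64(-251.0), 136), (np.float64(-250.5), 137), (np.float64(-250.0), 138), (np.float64(-249.5), 156), (np.float64(-249.0), 142), (np.float64(-248.5), 146), (np.float64(-248.0), 151), (np.float64(-247.5), 137), (np.float64(-247.0), 148)]
wrist7 [(np.float64(-275.0), 39), (np.float64(-274.5), 37), (np.float64(-273.5), 28), (np.float64(-272.5), 23), (np.float64(-272.0), 24), (np.float64(-271.5), 29), (np.float64(-270.5), 22), (np.float64(-270.0), 28), (np.float64(-269.5), 21), (np.float64(-269.0), 29), (np.float64(-268.5),
[... 2173 characters left out ...]
p.float64(-273.5), 123), (np.float64(-273.0), 63), (np.float64(-272.5), 43), (np.float64(-272.0), 53), (np.float64(-271.5), 47), (np.float64(-271.0), 51), (np.float64(-270.5), 51), (np.float64(-270.0), 37), (np.float64(-269.5), 49), (np.float64(-269.0), 44), (np.float64(-268.5), 44), (np.float64(-268.0), 41), (np.float64(-267.5), 47), (np.float64(-267.0), 53), (np.float64(-266.5), 39), (np.float64(-266.0), 22), (np.float64(-265.5), 50), (np.float64(-265.0), 48), (np.float64(-264.5), 37), (np.float64(-264.0), 41), (np.float64(-263.5), 46), (np.float64(-263.0), 52), (np.float64(-262.5), 35), (np.float64(-262.0), 31), (np.float64(-261.5), 34), (np.float64(-261.0), 23), (np.float64(-260.0), 25)]
```

```bash
python3 - <<'E'
from m import *
for n in ('wrist7','wrist8','wrist9','wrist10'):
    P=pts(dict(np.load('/tmp/%s.npz'%n)))
    Q=P[(P[:,0]>.495)&(P[:,0]<.53)&(P[:,2]>.069)&(P[:,2]<.0775)]
    h,e=np.histogram(Q[:,1],np.arange(-.243,-.205,.0005))
    print(n,*[f'{a*1000:.1f}:{b}' for a,b in zip(e,h)if b>20][:32])
E
```

```text
wrist7 -242.0:43 -241.5:77 -241.0:116 -240.5:118 -240.0:119 -239.5:144 -239.0:205 -238.5:409 -238.0:203 -231.0:65 -230.5:105 -230.0:124 -229.5:134 -229.0:47 -228.0:82 -227.5:107 -227.0:139 -226.5:134 -226.0:144 -225.5:137 -225.0:128 -224.5:152 -224.0:147 -223.5:139 -223.0:135 -222.5:137 -222.0:142 -221.5:144 -221.0:127 -220.5:165 -220.0:137 -219.5:135
wrist8 -239.5:34 -239.0:65 -238.5:222 -238.0:290 -237.5:22 -233.5:88 -233.0:92 -232.5:116 -232.0:116 -231.5:154 -231.0:144 -230.5:309 -230.0:379 -229.5:40 -223.0:28 -222.5:105 -222.0:113 -221.5:138 -221.0:99 -220.0:34 -219.5:115 -219.0:134 -218.5:137 -218.0:129 -217.5:146 -217.0:139 -216.5:133 -216.0:142 -215.5:131 -215.0:144 -214.5:148 -214.0:129
wrist9 -236.0:39 -235.5:61 -235.0:191 -234.5:288 -234.0:38 -230.0:62 -229.5:89 -229.0:124 -228.5:116 -228.0:129 -227.5:155 -227.0:253 -226.5:427 -226.0:88 -220.5:78 -220.0:109 -219.5:134 -219.0:108 -218.5:24 -217.5:85 -217.0:122 -216.5:137 -216.0:135 -215.5:131 -215.0:138 -214.5:140 -214.0:138 -213.5:138 -213.0:149 -212.5:132 -212.0:147 -211.5:134
wrist10 -235.0:32 -234.5:43 -234.0:166 -233.5:300 -233.0:62 -229.0:77 -228.5:112 -228.0:97 -227.5:128 -227.0:137 -226.5:142 -226.0:235 -225.5:449 -225.0:110 -220.5:77 -220.0:109 -219.5:131 -219.0:118 -217.5:75 -217.0:130 -216.5:129 -216.0:129 -215.5:141 -215.0:135 -214.5:130 -214.0:143 -213.5:137 -213.0:139 -212.5:136 -212.0:143 -211.5:137 -211.0:133
```

play_rows:
  plan: [0,0,0,0,0,0,0,0,0,0,0,0,0,0,0,0,0,0]
  hand: 66

```text
clock: 13.52
eef_pos: [0.5581, -0.1264, 0.059]
tool_rot: [0.62, 0.785, -0.001, 0.002]
ft_force: [3.4, -7.2, -2.9]
grip_width: 0.0564
```

play_rows:
  plan: [0,0,0,0,0,0,0,0,0,0,0,0,0,0,0,0,0,0,0,0,0,0,0,0]
  hand: 95

```text
clock: 14.02
eef_pos: [0.5569, -0.1239, 0.0592]
tool_rot: [0.619, 0.785, -0.0, -0.0]
ft_force: [-0.5, -0.1, 0.9]
grip_width: 0.0814
```

```bash
python3 look.py wrist11|head -1;  python3 - <<'E'
from m import *
for n in ('wrist11',):
    P=pts(dict(np.load('/tmp/%s.npz'%n)))
    Q=P[(P[:,0]>.495)&(P[:,0]<.53)&(P[:,2]>.069)&(P[:,2]<.0775)]
    h,e=np.histogram(Q[:,1],np.arange(-.243,-.205,.0005))
    print(n,*[f'{a*1000:.1f}:{b}' for a,b in zip(e,h)if b>20][:32])
E
```

```text
tcp [ 0.5132 -0.2494  0.0592] yaw 0.2349 tilt [ 0.0003 -0.0002] F [-0.3  0.3  0.4] w 0.08115605199404738 t 14.075
wrist11 -243.0:26 -242.5:27 -242.0:31 -241.5:27 -241.0:33 -240.5:30 -240.0:28 -239.5:37 -239.0:24 -238.5:26 -238.0:27 -237.5:34 -237.0:27 -236.5:35 -236.0:24 -235.5:42 -235.0:57 -234.5:195 -234.0:164 -233.5:26 -229.5:48 -229.0:90 -228.5:115 -228.0:129 -227.5:137 -227.0:157 -226.5:278 -226.0:426 -225.5:55 -220.5:53 -220.0:112 -219.5:116
```

View pics/wrist11.png

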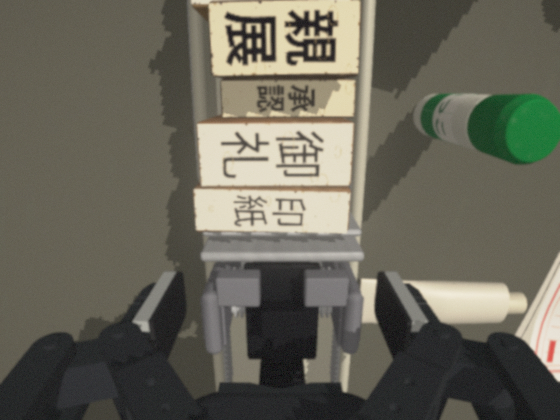

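play_rows:
  plan: [0,0,-30,0,0,0,0,0,-40,0,0,0,0,0,-50,0,0,0,0,0,-55,0,0,0,0,0,0,0,0,0,0,0,0,0,0,0]

```text
clock: 14.82
eef_pos: [0.557, -0.1242, 0.2342]
tool_rot: [0.619, 0.785, 0.0, 0.0]
ft_force: [0.4, 0.2, 0.2]
grip_width: 0.0813
```

```bash
python3 - <<'E'
from m import *
c=bot.camera('wrist'); save(c,'wrist12'); np.savez('/tmp/wrist12.npz',**c); tcp(); P=pts(c)
prof(P,.088,.105,.49,.54,-.30,-.25,'ridge')
prof(P,.06,.084,.478,.495,-.29,-.235,'btn-')
prof(P,.06,.084,.53,.549,-.29,-.235,'btn+')
Q=P[(P[:,0]>.495)&(P[:,0]<.53)&(P[:,2]>.05)&(P[:,1]>-.233)]
h,e=np.histogram(Q[:,1],np.arange(-.233,-.06,.001))
print(*[f'{a*1000:.0f}:{b}:{np.percentile(Q[(Q[:,1]>a)&(Q[:,1]<a+.001),2],90)*1000:.0f}' for a,b in zip(e,h) if b>5])
E
```

```text
tcp [ 0.5127 -0.2493  0.2332] yaw 0.2347 tilt [ 0.001  -0.0018] F [ 0.  -0.8 -0.9] w 0.08126824956744827 t 14.875
ridge 261 X [0.5051 0.5133 0.5223] Y [-0.2807 -0.2756 -0.2732] z [0.0906 0.0973 0.0988]
btn- 419 X [0.4829 0.4884 0.4946] Y [-0.2656 -0.2499 -0.2364] z [0.0688 0.0797 0.0815]
btn+ 449 X [0.5307 0.5382 0.5439] Y [-0.2655 -0.2495 -0.236 ] z [0.0642 0.0797 0.0815]
-233:55:314 -232:60:315 -231:10:316 -230:13:74 -229:49:75 -228:59:76 -227:59:76 -226:194:74 -221:23:73 -220:59:74 -219:44:74 -218:28:76 -217:56:77 -216:45:77 -215:43:77 -214:51:77 -213:71:77 -212:49:77 -211:42:77 -210:44:77 -209:67:77 -208:61:77 -207:42:77 -206:43:77 -205:57:77 -204:72:77 -203:43:76 -202:58:74 -201:70:75 -200:44:75 -199:43:75 -198:57:75 -197:71:74 -196:43:75 -195:43:75 -194:61:75 -193:68:75 -192:43:75 -191:43:75 -190:73:74 -189:56:75 -188:43:75 -187:43:74 -186:86:74 -185:43:75 -184:43:75 -183:53:75 -182:78:75 -181:45:74 -180:82:64 -179:41:56 -178:41:57 -177:81:57 -176:43:57 -175:42:56 -174:41:57 -173:41:57 -172:84:57 -171:42:57 -170:42:57 -169:41:57 -168:83:56 -167:43:63 -166:90:77 -165:45:77 -164:44:77 -163:90:77 -162:44:77 -161:44:77 -160:89:77 -159:46:77 -158:45:77 -157:89:77 -156:46:77 -155:45:77 -154:90:77 -153:45:77 -152:47:77 -151:86:77 -150:45:77 -149:64:77 -148:70:77 -147:45:77 -146:74:77 -145:59:76 -143:46:67 -142:86:67 -141:44:67 -140:46:68 -139:83:67 -138:46:67 -137:49:68 -136:77:67 -135:50:67 -134:50:67 -133:82:67 -132:44:67 -131:54:68 -130:76:67 -129:50:67 -128:60:67 -127:72:67 -126:47:67 -125:64:67 -124:68:67 -123:47:67 -122:69:67 -121:63:67 -120:49:67 -119:76:67 -118:54:67 -117:54:67 -116:72:67 -115:90:70 -114:64:70 -113:82:70 -112:51:71 -111:48:71 -110:40:69 -99:7:53 -98:31:52
```

View pics/wrist12.png

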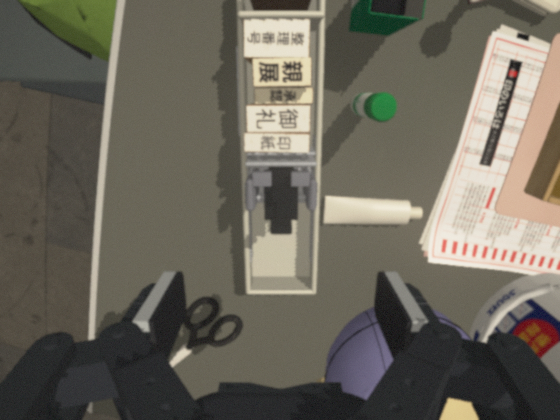

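play_rows:
  plan: [-26,0.5,20,0,0,0,-26,0.5,20,0,0,0,0,0,20,0,0,0,0,0,0,0,0,0,0,0,40,0,0,0,0,0,38,0,0,0,0,0,0,0,0,0,0,0,0,0,0,0]
  hand: 0

```text
clock: 15.88
eef_pos: [0.571, -0.1746, 0.0978]
tool_rot: [0.619, 0.785, 0.0, 0.001]
ft_force: [0.3, -0.7, -0.2]
grip_width: 0.0002
```

```bash
python3 -c "
from m import *
tcp()"
```

```text
tcp [ 0.5152 -0.3019  0.0978] yaw 0.235 tilt [-0.0008  0.0014] F [ 0.3 -0.7 -0.2] w 0.0001502797486075004 t 15.875
```

play_rows:
  plan: [4,0,2,0,0,0,4,0,0,0,0,0,4,0,0,0,0,0,4,0,0,0,0,0,4,0,0,0,0,0,3,0,0,0,0,0,0,0,0,0,0,0]

```text
clock: 16.75
eef_pos: [0.5649, -0.1519, 0.0943]
tool_rot: [0.619, 0.785, 0.0, -0.0]
ft_force: [1.4, -2.3, 1.4]
grip_width: 0.0001
```

```bash
python3 -c "
from m import *
tcp()"
```

```text
tcp [ 0.5145 -0.2784  0.0943] yaw 0.2349 tilt [0.0003 0.0003] F [ 1.4 -2.3  1.4] w 8.241791101771349e-05 t 16.75
```

play_rows:
  plan: [1,0,0,0,0,0,1,0,0,0,0,0,0,0,0,0,0,0]

```text
clock: 17.12
eef_pos: [0.5646, -0.1508, 0.0943]
tool_rot: [0.62, 0.785, -0.0, 0.0]
ft_force: [1.9, -4.0, 1.7]
grip_width: 0.0002
```

```bash
python3 -c "
from m import *
tcp()"
```

```text
tcp [ 0.5144 -0.2772  0.0943] yaw 0.2343 tilt [-0.001   0.0002] F [ 1.9 -4.   1.7] w 0.00021363345329793905 t 17.125
```

play_rows:
  plan: [1,0,0,0,0,0,1,0,0,0,0,0,0,0,0,0,0,0]

```text
clock: 17.5
eef_pos: [0.5645, -0.1503, 0.0945]
tool_rot: [0.62, 0.785, -0.001, 0.002]
ft_force: [2.4, -8.8, 0.2]
grip_width: -0.0002
```

```bash
python3 -c "
from m import *
tcp()"
```

```text
tcp [ 0.5144 -0.2767  0.0945] yaw 0.2333 tilt [-0.004   0.0003] F [ 2.4 -8.8  0.2] w -0.000197968593503708 t 17.5
```

Stop felt (force rises, no motion). Back off, raise, check.

play_rows:
  plan: [-6,0,0,0,0,0,-4,0,0,0,0,0,0,0,-40,0,0,0,17,0,-50,0,0,0,20,0,-50,0,0,0,0,0,0,0,0,0,0,0,0,0,0,0]

```text
clock: 18.38
eef_pos: [0.5571, -0.1216, 0.2337]
tool_rot: [0.619, 0.785, -0.0, -0.001]
ft_force: [0.3, 0.2, -0.3]
grip_width: -0.0001
```

```bash
python3 - <<'E'
from m import *
c=bot.camera('wrist'); save(c,'wrist13'); tcp(); P=pts(c)
prof(P,.088,.105,.49,.54,-.30,-.24,'ridge')
prof(P,.06,.084,.478,.495,-.29,-.235,'btn-')
prof(P,.06,.084,.53,.549,-.29,-.235,'btn+')
Q=P[(P[:,0]>.495)&(P[:,0]<.53)&(P[:,2]>.05)&(P[:,1]>-.233)]
h,e=np.histogram(Q[:,1],np.arange(-.233,-.06,.001))
print(*[f'{a*1000:.0f}:{b}:{np.percentile(Q[(Q[:,1]>a)&(Q[:,1]<a+.001),2],90)*1000:.0f}' for a,b in zip(e,h) if b>5])
c=bot.camera('scene');cv2.imwrite('pics/sc13.png',cv2.resize(c['frame'][235:385,250:435],None,fx=4,fy=4,interpolation=cv2.INTER_CUBIC))
E
```

```text
tcp [ 0.5135 -0.2472  0.2328] yaw 0.2348 tilt [ 0.0017 -0.0026] F [ 0.3  0.  -0.5] w 6.83464645783827e-06 t 18.425
ridge 261 X [0.505  0.5139 0.5219] Y [-0.2666 -0.2617 -0.259 ] z [0.091  0.0975 0.0988]
btn- 424 X [0.4831 0.4886 0.4947] Y [-0.2657 -0.2505 -0.2362] z [0.0641 0.0797 0.0816]
btn+ 446 X [0.5305 0.5382 0.5439] Y [-0.2655 -0.2487 -0.2359] z [0.0689 0.0797 0.0815]
-233:1255:310 -232:5386:311 -231:1279:313 -230:41:314 -229:45:76 -228:60:76 -227:70:76 -226:199:73 -220:58:73 -219:62:74 -217:59:77 -216:59:77 -215:47:77 -214:42:77 -213:45:77 -212:74:76 -211:49:77 -210:44:77 -209:43:77 -208:64:76 -207:62:77 -206:44:77 -205:43:77 -204:51:77 -203:79:77 -202:42:75 -201:52:75 -200:72:75 -199:47:75 -198:43:75 -197:52:75 -196:75:75 -195:46:75 -194:43:75 -193:52:74 -192:80:75 -191:44:75 -190:44:75 -189:62:75 -188:70:75 -187:44:74 -186:44:74 -185:81:74 -184:51:75 -183:44:74 -182:43:75 -181:106:75 -180:65:57 -179:42:56 -178:42:57 -177:42:57 -176:83:57 -175:43:57 -174:42:57 -173:42:57 -172:42:57 -171:83:57 -170:42:57 -169:42:57 -168:42:56 -167:84:57 -166:44:76 -165:71:77 -164:61:77 -163:45:77 -162:63:77 -161:67:77 -160:44:77 -159:71:77 -158:64:77 -157:44:77 -156:76:77 -155:61:77 -154:46:77 -153:80:77 -152:56:77 -151:46:77 -150:88:77 -149:50:77 -148:47:77 -147:89:77 -146:48:77 -145:45:77 -144:40:67 -143:48:67 -142:44:67 -141:81:67 -140:51:67 -139:44:67 -138:77:67 -137:55:67 -136:44:67 -135:78:67 -134:54:67 -133:44:67 -132:77:67 -131:55:67 -130:49:68 -129:76:67 -128:51:67 -127:46:67 -126:79:67 -125:52:67 -124:53:67 -123:77:67 -122:47:67 -121:60:68 -120:76:67 -119:45:68 -118:75:67 -117:58:67 -116:50:67 -115:90:69 -114:83:70 -113:55:71 -112:71:71 -111:60:70 -99:73:62 -98:125:62
```

View pics/wrist13.png

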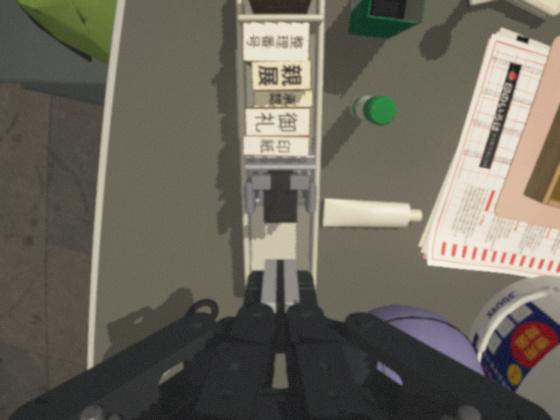

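View pics/sc13.png

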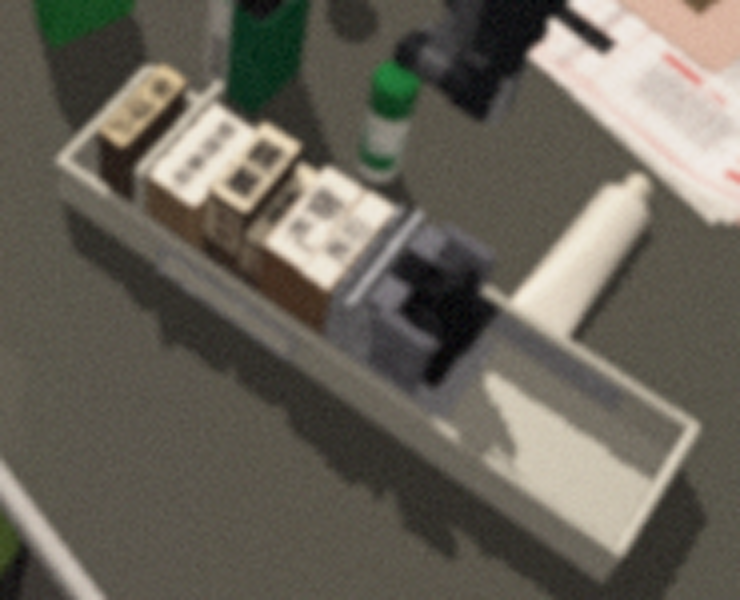

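```bash
python3 -c "
from workcell import bot
print(bot.job_done())"
```

```text
the job is handed in; nothing more can be done
None
```

The row is closed up against the divider and the follower is locked again; I handed the job in at about 18.5 s of the 48 s. No verdict came back, so the lines below are my own measurements.

**What I did**
- I drew the thumb slide back about 14 mm to its stop.
- I pinched both buttons in (jaw opening 49 mm, about 5.5 mm each) and moved the follower up about 71 mm in short steps.
- I stopped once one more step compressed the face without moving the row. The force on the arm never read above about 8 N while pushing, far from the 35 N ramming limit.
- I let the buttons spring out, pushed the slide home until it met its stop, and drew the arm clear.

**Last checks**
- **Thumb slide:** the ridge moved 14.1 mm forward and is within about 1 mm of its home place.
- **Buttons:** both stand at their original outer positions, and the follower stayed in place through the slide push.
- **Row:** the five stamps look upright, with no visible gaps from the follower face to the divider. The face is still pressed in by roughly 1.7 mm, which I put at about 5 N. That is the low end of the 5 to 12 N range, as the follower settled back about half a millimetre on release.
- **Bystanders:** the spare stamp, tube, glue stick and carton look unmoved. The remote was out of view in the last pictures, but the arm worked well away from it.

**One disagreement:** my first estimate put the divider face about 3 to 4 mm farther from the row than the final pictures show. I put this down to an error in that first estimate.

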